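Seat the check weight in the scale's platter

ROBOT

A 7-joint arm with a two-finger parallel gripper is mounted at the origin on a cart in front of the work surface, level with it; the furniture and walls round the work are solid. World frame = base frame: x ahead of the robot, y to its left, z up, the work surface at z = 0. Lengths are in m, angles in rad, forces in N, time in s.
With the tool pointing down it reaches from about 0.425 to 0.875 m from the base axis. Payload 4.7 kg.
Tool frame: the origin (TCP) lies between the finger pads; the fingertips stand 14 mm ahead of it and the grasp point (between the pads) lies 5 mm behind it; z points along the fingers, y is the line along which they close (so a half turn about z gives the same grasp; the last joint's range is limited). The gripper opens to 87 mm and grips with 3 to 60 N. Pads are 19 mm wide; open, the fingers measure 117 mm over their backs; the gripper's body (75 mm by 190 mm) begins 51 mm behind the grasp point.
Start: joints at [-1.257, 0.321, -0.07, 1.45, 0.023, 1.371, -0.057], TCP at [0.192, 0.621, 0.237] pointing down, gripper open.
Joint ranges: [-2.86, 2.86], [-0.3, 2.09], [-1.38, 1.24], [0.06, 2.45], [-1.56, 4.7], [0.09, 2.05], [-2.69, 2.69]. Speed limits (rad/s): [2.57, 2.57, 3.14, 3.14, 3.14, 3.14, 3.14].

INTERFACE

Orientations are given as a rotation vector (axis times angle).
In Python, from bench import ctrl gives the robot as it stands.
- The arm moves only by the tool step_arm, never from a script. Its argument "commands" is a list of rows, each an object with "travel": the shift along the tool's x, y, z in m, a list of three; "turn": the turn, a rotation vector about the tool's x, y, z in degrees, a list of three. A call has 1 to 5 rows; each row is the pose to reach, as a shift and turn from the pose commanded when the call began, along the tool's axes at that moment; what a row does not reach only later rows make up. A row lasts 1/10 s, in which the tool goes at most 50 mm and 8.59 degrees, less where a joint would pass 70% of its speed; a pose out of reach is approached as far as the arm can. A call with a gripper value outside its range is refused whole. "gripper" is the opening, from 0 (shut) to 1 (fully open), set as the call begins (left out, the last holds). The fingers move at their own pace and stop on an object; "force" is the grip in N (left out, the last holds). Time passes only in rows, so rows that repeat a pose let the fingers close. It gives the time, the measured TCP pose, the force, the opening and the grip force at its end, in the units of the state.
- ctrl.get_state(): the state, without advancing time (a new reading comes with each control period).
- ctrl.get_image(name): name is "scene" or "top" or "wrist"; returns the picture (420x560x3 uint8, red, green, blue); there is no depth.
- ctrl.camera_model(name): a dict with "fx", "fy", "cx", "cy" (pixels), "k1" (the pictures are not rectified: a ray, as slopes to the right and down, at radius r is drawn at 1 + k1 r^2 times it, then the intrinsics apply), "R" (3x3) and "t" (3): a world point X has camera coordinates R X + t; the wrist camera has in their place "T_tool_cam" (4x4, takes a point from camera to tool coordinates, whose origin is the TCP and whose axes are the flange's). Camera axes: x right, y down, z forward; pixel columns grow to the right and rows downward; lengths in m; the calibration is good to about 2 mm. A picture is of the moment at which its call begins: read the wrist's pose just before it. camera_model takes no time and is no camera call.
- ctrl.close_job(): hands the job in; it is judged then, once.
The state is a dict: "time": time; "joint_positions": joint angles; "qd": joint speeds; "joint_torque": joint torques, N m; "position": TCP position; "tool_rot": TCP orientation; "ft_force": force on the tool from outside, world axes, zero at the start; "torque": the same for the moment, N m; "grip_width": opening from 0.0 (shut) to 1.0 (fully open); "grip_force": force on a finger pad.
Only numpy, scipy, OpenCV 4.12 (cv2) and the standard library are available. Lean on these libraries where they do the work, as an engineer would, in place of code of your own. Each camera call takes 0.05 s, during which the arm holds its last target. There are 200 camera calls.

TASK

Check the sweets scale: take the larger of the two steel check weights off its wooden block by its upright grip, set it down flat on top of the scale's platter beside the round pocket, and slide it about under light pressure until it drops into the pocket. Let go of it there, sitting flat and fully home; never push on the scale harder than about 20 N in any direction, and leave the smaller weight in its seat.

Things in the scene. Friction and masses are not known exactly. Their poses are not given: they have to be found in the camera images.
- weight_large: The larger steel check weight: a flat disc 44 mm in diameter, 12 mm thick, with an upright grip on its middle. Origin: centre of the disc's underside; z is up. About 0.3 kg. Stands in a 4 mm deep seat of the wooden block, underside 16 mm above the table; which of the two seats it has varies.
- grip (a point): Middle of the larger weight's flat-sided upright grip, 34 mm above the weight's underside, same axes as the weight. The grip is 16 mm along x and 22 mm along y (take it across x) and reaches from 16 to 52 mm above the underside, on a neck 15 mm thick.
- weight_small: The smaller steel check weight in the block's other seat: same grip, but its disc is only 32 mm in diameter. Origin: centre of the disc's underside. It stays where it is.
- weight_block: Wooden block, fixed to the table, 156 mm along its x, 62 mm along its y, 20 mm high, with two round seats 80 mm apart along its x. Origin: centre of its underside.
- scale: White counter scale, fixed to the table. Origin: on the table under the middle of the place where the platter lies; -x is the side with the display; z is up. The case is 40 mm high, 150 mm wide (y), and reaches from 95 mm before to 70 mm behind the origin (x). On it lies a square aluminium platter, 120 x 120 x 10 mm, its sides parallel to the scale's axes.
- platter_place (a point): Point 60 mm above the scale's origin, level with the unloaded platter's top. The platter has in its centre a round pocket, 47 mm in diameter, 5 mm deep, 1 mm chamfer (1.5 mm play round the weight). Platter and pocket lie up to 12 mm from this point in the scale's x and also in y, differently each time but fixed during the work: not measured, to be seen or felt.
- platter (a joint): How far the platter is pressed down, m: 0 unloaded, 0.009 at its stop. It starts to sink at 0.8 N, then 1 mm per 3 N, and springs back up (about 0.7 mm with the weight on it). The weight's underside is about 59 mm above the table when standing on the platter's top, 54 mm when home in the pocket.
Things that resemble listed ones, but are neither listed nor needed, are in the scene too. Leave any pink look-alike of the weight_large alone.

How it is judged:
By the outcome, as a careful person would: the job done as asked, in the order asked, and still so for the second after the job is handed in, with the robot touching nothing.
It also fails if it takes over 72 s, if anything falls off the work surface, if the arm or the gripper's body presses on something with over 40 N, if the wrist force passes 120 N, or if a joint passes its speed limit or range.

## Working session

There is one attempt and no reset: what is moved stays moved. The work goes in short steps, Python scripts to look and compute and a tool call to move; the robot and the scene stay as the last step left them, time stands still between calls to the robot, and variables do not carry over. Pictures are saved under pics/ and viewed, at most 10 in all, crops included, and the job is handed in when it is done.

Besides the shell and the picture viewer there is one more tool, called after "Emit:" as name([rows], argument=value, ...), one row to a line, values as JSON. step_arm: Moves the arm, as the interface text tells. Its arguments: {"type":"object","properties":{"commands":{"type":"array"},"gripper":{"type":"number"},"force":{"type":"number"}},"required":["commands"]}

```bash
mkdir -p pics; cat > h.py <<'E'
import numpy as np, cv2
from scipy.spatial.transform import Rotation as Ro
from bench import ctrl
def cam(name, st=None):
    m=ctrl.camera_model(name)
    if name=='wrist':
        T=np.array(m['T_tool_cam']); A=np.eye(4); A[:3,:3]=Ro.from_rotvec(st['tool_rot']).as_matrix(); A[:3,3]=st['position']
        W=A@T; m['R']=W[:3,:3].T; m['t']=-W[:3,:3].T@W[:3,3]
    m['R']=np.array(m['R']); m['t']=np.array(m['t']); return m
def ray(m,uv):
    d=np.array([(uv[0]-m['cx'])/m['fx'],(uv[1]-m['cy'])/m['fy']]); s=d.copy()
    for _ in range(20): s=d/(1+m['k1']*(s@s))
    return -m['R'].T@m['t'], m['R'].T@np.array([s[0],s[1],1])
def onz(m,uv,z):
    o,d=ray(m,uv); return o+d*(z-o[2])/d[2]
def tri(rs):
    A=0;b=0
    for o,d in rs:
        d=d/np.linalg.norm(d); P=np.eye(3)-np.outer(d,d); A=A+P; b=b+P@o
    x=np.linalg.solve(A,b); return x
def proj(m,X):
    c=m['R']@np.array(X)+m['t']; s=c[:2]/c[2]; s=s*(1+m['k1']*(s@s)); return s*[m['fx'],m['fy']]+[m['cx'],m['cy']]
def shot(name,f):
    st=ctrl.get_state(); im=np.array(ctrl.get_image(name)); cv2.imwrite('pics/'+f,im[:,:,::-1]); return st,im
E
python3 - <<'E'
from h import *
st,a=shot('top','top0.png'); _,b=shot('scene','scene0.png'); st,w=shot('wrist','w0.png')
cv2.imwrite('pics/tw.png',np.hstack([cv2.resize(x,(400,300)) for x in (b,w)])[:,:,::-1])
print(st)
for n in('top','scene','wrist'):print(cam(n,st))
E
```

```text
{'time': 0.1, 'joint_positions': array([-1.25689742,  0.3217393 , -0.07003488,  1.4515526 ,  0.02260283,
        1.37081786, -0.05690086]), 'qd': array([-0.00037181, -0.00126565, -0.00082235, -0.00343363, -0.00014068,
        0.00025621, -0.00067664]), 'joint_torque': array([-1.18050102e-03, -4.92574561e+01, -4.06463323e-01, -3.13394880e+01,
       -6.41904655e-02,  3.95370182e-02,  7.61593446e-05]), 'position': array([0.19189825, 0.62052761, 0.23557691]), 'tool_rot': array([-4.69170062e-01, -3.10621269e+00,  2.70997761e-03]), 'ft_force': array([-0.33609199,  0.15856932, -0.86131996]), 'torque': array([-0.04455574,  0.00489835, -0.0127633 ]), 'grip_force': 0.0, 'grip_width': 0.9984616655248015}
{'fx': 407.23642846006004, 'fy': 407.23642846006004, 'cx': 281.0544971971288, 'cy': 205.931978079668, 'k1': 0.03667305447252375, 'R': array([[ 0.08671706, -0.99619287,  0.00894013],
       [-0.92234482, -0.0836738 , -0.37719852],
       [ 0.37651053,  0.02446366, -0.92608928]]), 't': array([-0.13405132,  0.55043894,  0.80879741])}
{'fx': 457.32769812474635, 'fy': 457.32769812474635, 'cx': 281.
[... 297 characters left out ...]
 'fy': 306.1390937468031, 'cx': 279.50790928773654, 'cy': 209.3252256106149, 'k1': 0.019061372396327183, 'T_tool_cam': array([[ 4.26418351e-04, -9.57972067e-01, -2.86861180e-01,
         7.88969340e-02],
       [ 9.99998748e-01, -2.86828981e-05,  1.58228183e-03,
         8.57790394e-04],
       [-1.52400981e-03, -2.86861495e-01,  9.57970856e-01,
        -1.48208575e-01],
       [ 0.00000000e+00,  0.00000000e+00,  0.00000000e+00,
         1.00000000e+00]]), 'R': array([[ 2.94939461e-01,  9.55515920e-01, -2.03844411e-04],
       [ 9.15343960e-01, -2.82478346e-01,  2.86969370e-01],
       [ 2.74146220e-01, -8.48251791e-02, -9.57939737e-01]]), 't': array([-0.65059165, -0.0349049 ,  0.39030727])}
```

View pics/top0.png

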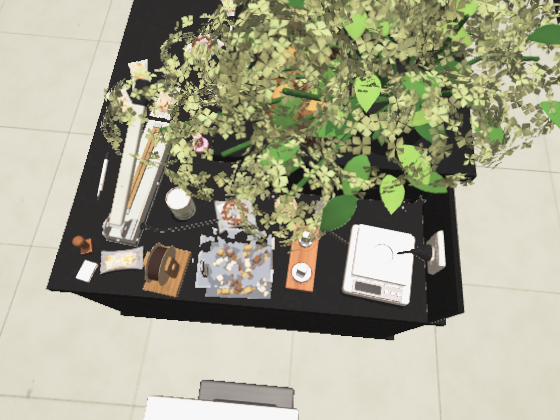

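View pics/scene0.png

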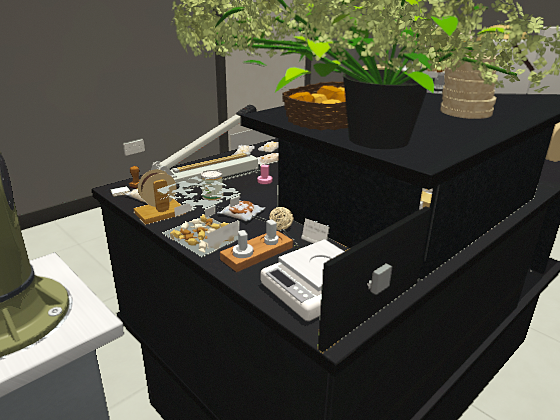

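The top view shows the scale at about (380,262), the block at (303,262), and weights at about (302,272) and (305,238). In the scene view the weights are at (242,245) and (271,230), and a pink look-alike is at (264,173). A panel stands to the right of the scale and a shelf hangs over the back.

```bash
python3 - <<'E'
from h import *
a=cv2.imread('pics/top0.png'); b=cv2.imread('pics/scene0.png')
A=cv2.resize(a[220:310,280:460],(800,400),interpolation=cv2.INTER_CUBIC)[:, :]
B=cv2.resize(b[205:325,210:370],(266*3//2,300),interpolation=cv2.INTER_CUBIC)
c=np.zeros((600,800,3),np.uint8); c[:300,:600]=cv2.resize(A,(600,300)); c[300:,:399]=B[:, :399]
cv2.imwrite('pics/c1.png',c)
t=cam('top');s=cam('scene')
for n,p in dict(w1=(302,272),w2=(305,238),sc=(380,250),pl=(384,252),panel=(436,252)).items(): print(n,onz(t,p,.05))
for n,p in dict(w1=(242,245),w2=(271,230)).items(): print(n,onz(s,p,.05))
E
```

```text
w1 [ 0.42777233 -0.14432831  0.05      ]
w2 [ 0.50846385 -0.14592908  0.05      ]
sc [ 0.49522856 -0.3199523   0.05      ]
pl [ 0.49129066 -0.32906759  0.05      ]
panel [ 0.50222986 -0.44761773  0.05      ]
w1 [ 0.41939316 -0.16184358  0.05      ]
w2 [ 0.50751238 -0.15511304  0.05      ]
```

View pics/c1.png

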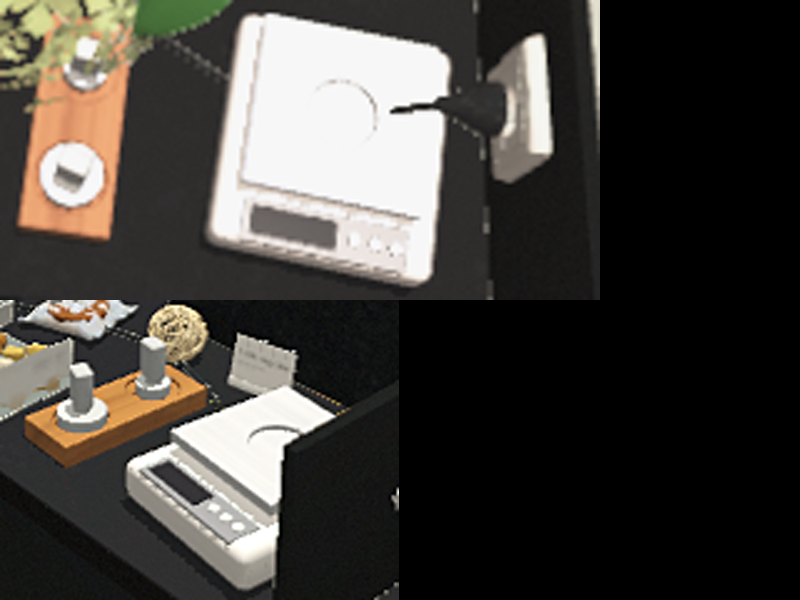

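The larger weight (bigger disc) is the one at the near end of the block, top pixel (302,272). The candidates were (302,272) and (305,238), plus the pink one, which I'm ignoring. A black plug-like thing sticks out from the panel at top pixel (425,250), so I'll check the obstacles around the path.

```bash
python3 - <<'E'
from h import *
t=cam('top');s=cam('scene')
def T(p,q,n): print(n,tri([ray(t,p),ray(s,q)]).round(3))
for z in(.2,.3,.35): print('shelf front',onz(t,(475,178),z),onz(s,(408,174),z), onz(s,(243,118),z))
for n,p in dict(leverlow=(110,240),levertop=(135,105),plate=(168,262),plug=(397,252),plugbase=(430,253)).items(): print(n,onz(t,p,.0).round(3),onz(t,p,.15).round(3))
print('panel corner', *[onz(s,(325,265),z).round(3) for z in (.1,.15,.2)],*[onz(s,(330,345),z).round(3) for z in (0,)])
T((302,272),(242,237),'w1'); T((163,250),(158,172),'disc')
print(proj(s,(.45,-.2,.3)))
E
```

```text
shelf front [ 0.62086455 -0.47963381  0.2       ] [ 0.68595812 -0.36743865  0.2       ] [0.69999414 0.17222803 0.2       ]
shelf front [ 0.56728262 -0.43049902  0.3       ] [ 0.46064856 -0.49519856  0.3       ] [ 0.47061892 -0.11185144  0.3       ]
shelf front [ 0.54049166 -0.40593162  0.35      ] [ 0.34799378 -0.55907851  0.35      ] [ 0.35593131 -0.25389118  0.35      ]
leverlow [0.478 0.324 0.   ] [0.436 0.257 0.15 ]
levertop [0.871 0.351 0.   ] [0.768 0.279 0.15 ]
plate [0.436 0.175 0.   ] [0.401 0.131 0.15 ]
plug [ 0.509 -0.373  0.   ] [ 0.463 -0.331  0.15 ]
plugbase [ 0.514 -0.452  0.   ] [ 0.467 -0.398  0.15 ]
panel corner [ 0.432 -0.377  0.1  ] [ 0.374 -0.426  0.15 ] [ 0.315 -0.474  0.2  ] [ 0.376 -0.446  0.   ]
w1 [ 0.429 -0.146  0.058]
disc [0.426 0.159 0.117]
[264.85139815 129.84961018]
```

Emit:
step_arm([
  {"travel":[-0.034,-0.03,-0.018],"turn":[0,0,0]},
  {"travel":[-0.068,-0.06,-0.036],"turn":[0,0,0]},
  {"travel":[-0.102,-0.09,-0.054],"turn":[0,0,0]},
  {"travel":[-0.136,-0.12,-0.072],"turn":[0,0,0]},
  {"travel":[-0.17,-0.15,-0.09],"turn":[0,0,0]},
])

```text
time: 0.65
position: [0.3108, 0.4256, 0.3271]
tool_rot: [-0.469, -3.106, 0.0]
ft_force: [2.1, 1.4, -0.1]
grip_width: 1.002
grip_force: 0.0
```

Emit:
step_arm([
  {"travel":[-0.032,-0.037,0],"turn":[0,0,0]},
  {"travel":[-0.064,-0.074,0],"turn":[0,0,0]},
  {"travel":[-0.096,-0.111,0],"turn":[0,0,0]},
  {"travel":[-0.122,-0.152,0],"turn":[0,0,0]},
  {"travel":[-0.137,-0.199,0],"turn":[0,0,0]},
])

```text
time: 1.15
position: [0.3832, 0.1945, 0.3261]
tool_rot: [0.472, 3.106, -0.001]
ft_force: [0.6, -0.2, 0.7]
grip_width: 0.997
grip_force: 0.0
```

Emit:
step_arm([
  {"travel":[-0.015,-0.047,0],"turn":[0,0,0]},
  {"travel":[-0.03,-0.094,0],"turn":[0,0,0]},
  {"travel":[-0.045,-0.141,0],"turn":[0,0,0]},
  {"travel":[-0.06,-0.188,0],"turn":[0,0,0]},
  {"travel":[-0.075,-0.235,0],"turn":[0,0,0]},
])

```text
time: 1.65
position: [0.3842, -0.0266, 0.3266]
tool_rot: [0.464, 3.106, 0.001]
ft_force: [1.3, -0.9, -0.1]
grip_width: 1.002
grip_force: 0.0
```

```bash
python3 - <<'E'
from h import *
s=ctrl.get_state();print(s['time'],s['position'],s['tool_rot'],s['joint_positions'].round(2))
E
```

```text
1.65 [ 0.38421446 -0.02658221  0.32660759] [4.63653035e-01 3.10638185e+00 1.06430942e-03] [-0.22 -0.29  0.17  1.89  0.05  1.54  1.22]
```

Emit:
step_arm([
  {"travel":[-0.026,-0.032,0.006],"turn":[0,0,8]},
  {"travel":[-0.052,-0.064,0.012],"turn":[0,0,16]},
  {"travel":[-0.078,-0.096,0.018],"turn":[0,0,24]},
  {"travel":[-0.104,-0.128,0.024],"turn":[0,0,32]},
  {"travel":[-0.129,-0.159,0.03],"turn":[0,0,40]},
])

```text
time: 2.15
position: [0.461, -0.2182, 0.2963]
tool_rot: [1.512, 2.754, 0.0]
ft_force: [0.2, 0.1, 0.4]
grip_width: 1.001
grip_force: 0.0
```

Emit:
step_arm([
  {"travel":[0,0,0],"turn":[0,0,8]},
  {"travel":[0,0,0],"turn":[0,0,16]},
  {"travel":[0,0,0],"turn":[0,0,24]},
  {"travel":[0,0,0],"turn":[0,0,33]},
  {"travel":[0,0,0],"turn":[0,0,33]},
])

```text
time: 2.65
position: [0.4606, -0.2165, 0.2963]
tool_rot: [-2.225, -2.217, 0.0]
ft_force: [0.1, -0.4, -0.6]
grip_width: 1.003
grip_force: 0.0
```

```bash
python3 - <<'E'
from h import *
s,w=shot('wrist','w1.png');print(s['time'],s['position'],s['tool_rot'],s['joint_positions'].round(2))
E
```

```text
2.65 [ 0.46062576 -0.21645696  0.29631147] [-2.22544427e+00 -2.21671482e+00  2.59477159e-04] [-0.02 -0.02  0.4   1.71  0.01  1.44  0.38]
```

View pics/w1.png

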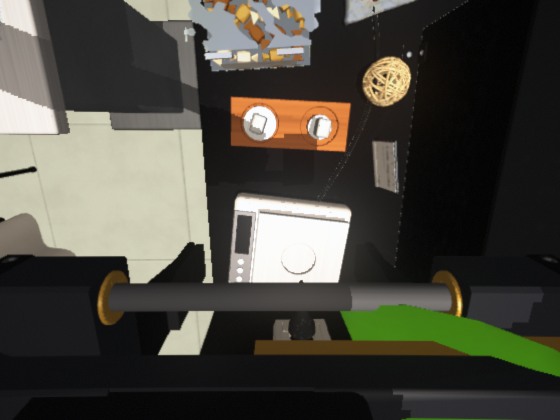

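The wrist view shows the large weight at about (260,123) and the small one at (321,126). The platter is around (300,250) with the pocket at (298,258), and the plug is at (300,325), beyond the pocket.

```bash
cat >> h.py <<'E'
def blobs(im,box):
    x0,y0,x1,y1=box; c=im[y0:y1,x0:x1].astype(np.uint8); hsv=cv2.cvtColor(c,cv2.COLOR_RGB2HSV)
    m=((hsv[...,1]<70)&(hsv[...,2]>90)).astype(np.uint8)
    n,l,s,ce=cv2.connectedComponentsWithStats(m)
    return [(s[i],ce[i]+[x0,y0],l==i) for i in range(1,n) if s[i][4]>60]
E
python3 - <<'E'
from h import *
w=cv2.imread('pics/w1.png')[:,:,::-1]; st=ctrl.get_state(); m=cam('wrist',st); t=cam('top')
for s,c,_ in blobs(w,(234,98,350,150)): print(s,c.round(1),onz(m,c,.028).round(4))
a=cv2.imread('pics/top0.png')[:,:,::-1]
for s,c,_ in blobs(a,(286,225,318,290)): print('top',s,c.round(1),onz(t,c,.028).round(4))
print('grip top tri',tri([ray(m,(257,124)),ray(t,(301.8,270.5))]).round(4))
for p in((231,97),(350,103),(346,152),(231,146)): print('block',onz(m,p,.02).round(3))
for p in((259,210),(349,219),(298,258)): print('platter',onz(m,p,.06).round(3))
for p in((300,283),(302,325)): print('plug',[onz(m,p,z).round(3) for z in(.06,.12)])
print('shelf',[onz(m,(405,200),z).round(3) for z in(0,.2,.25)])
c=w[88:163,220:360]; cv2.imwrite('pics/c2.png',cv2.resize(c,(784,420),interpolation=cv2.INTER_CUBIC)[:,:,::-1])
E
```

```text
[ 10   8  33  35 900] [259.5 122.9] [ 0.4348 -0.1429  0.028 ]
[ 73  17  24  25 450] [319.2 126.7] [ 0.5131 -0.1476  0.028 ]
top [ 13   6  15  16 145] [305.5 239.3] [ 0.5123 -0.1483  0.028 ]
top [  6  38  19  19 300] [301.1 271.9] [ 0.4329 -0.1431  0.028 ]
grip top tri [ 0.4327 -0.1439  0.0436]
block [ 0.398 -0.111  0.02 ]
block [ 0.553 -0.118  0.02 ]
block [ 0.552 -0.181  0.02 ]
block [ 0.395 -0.173  0.02 ]
platter [ 0.434 -0.252  0.06 ]
platter [ 0.553 -0.265  0.06 ]
platter [ 0.486 -0.321  0.06 ]
plug [array([ 0.49, -0.36,  0.06]), array([ 0.485, -0.325,  0.12 ])]
plug [array([ 0.494, -0.429,  0.06 ]), array([ 0.489, -0.383,  0.12 ])]
shelf [array([ 0.649, -0.255,  0.   ]), array([ 0.564, -0.202,  0.2  ]), array([ 0.543, -0.188,  0.25 ])]
```

View pics/c2.png

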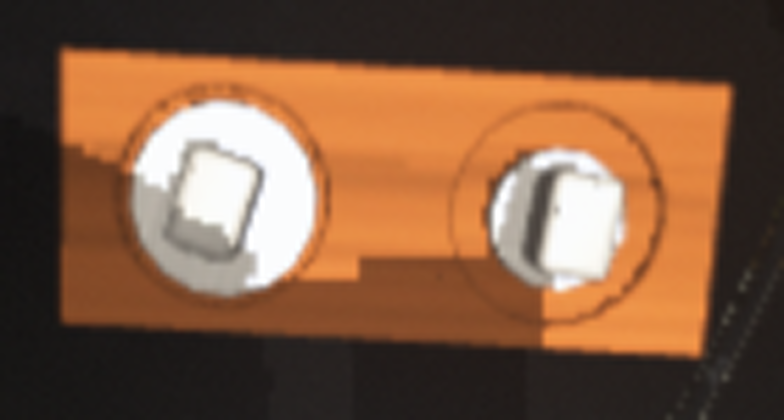

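The close crop confirms it: the left (near) weight has the larger disc and fills its seat, and the right one is smaller than its seat. The large one's grip is turned by about 14° to the image axes.

Emit:
step_arm([
  {"travel":[0.02,-0.007,0.03],"turn":[0,0,4]},
  {"travel":[0.04,-0.014,0.06],"turn":[0,0,8]},
  {"travel":[0.06,-0.021,0.09],"turn":[0,0,12]},
  {"travel":[0.0735,-0.027,0.116],"turn":[0,0,14]},
  {"travel":[0.0735,-0.027,0.116],"turn":[0,0,14]},
], gripper=0.5, force=30)

```text
time: 3.2
position: [0.431, -0.1404, 0.1772]
tool_rot: [-2.468, -1.934, 0.007]
ft_force: [0.2, -0.1, -0.4]
grip_width: 0.63
grip_force: 0.0
```

```bash
python3 - <<'E'
from h import *
s,w=shot('wrist','w2.png');print(s['time'],s['position'],s['tool_rot'],s['joint_positions'].round(2),s['ft_force'])
E
```

```text
3.2 [ 0.43098402 -0.14042856  0.17721735] [-2.46815323 -1.93396073  0.00682367] [-0.07 -0.07  0.32  2.    0.02  1.21 -0.  ] [ 0.18752884 -0.11482353 -0.41269957]
```

View pics/w2.png

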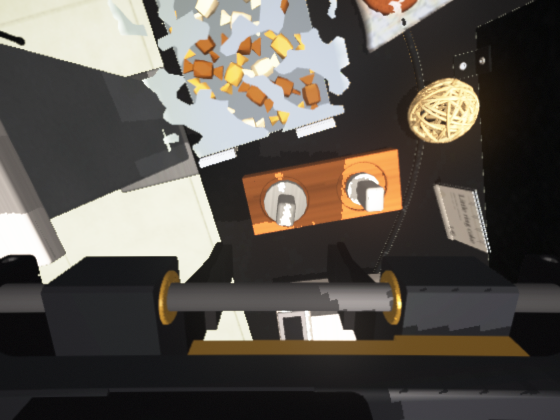

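The wrist view shows the large weight's disc centred at about (284,201), with its grip at (286,208) now aligned vertically in the image, between the fingers.

```bash
python3 - <<'E'
from h import *
w2=cv2.imread('pics/w2.png')[:,:,::-1]; st=ctrl.get_state(); m2=cam('wrist',st)
m1=cam('wrist',dict(position=[.4606,-.21646,.29631],tool_rot=[-2.22544,-2.21671,.00026]))
for s,c,l in blobs(w2,(250,165,400,240)):
    k,_=cv2.findContours(l.astype(np.uint8),0,1); h=cv2.convexHull(max(k,key=len)); (e,ax,an)=cv2.fitEllipse(h)
    e=np.array(e)+[250,165]; print(s+np.array([250,165,0,0,0]),e,ax,onz(m2,e,.028).round(4))
w1=cv2.imread('pics/w1.png')[:,:,::-1]
s,c,l=blobs(w1,(234,98,350,150))[0]; k,_=cv2.findContours(l.astype(np.uint8),0,1); e1=np.array(cv2.fitEllipse(cv2.convexHull(k[0]))[0])+[234,98]
s,c,l=blobs(w2,(250,165,330,240))[0]; k,_=cv2.findContours(l.astype(np.uint8),0,1); e2=np.array(cv2.fitEllipse(cv2.convexHull(k[0]))[0])+[250,165]
print('disc tri',e1,e2,tri([ray(m1,e1),ray(m2,e2)]).round(4),onz(m1,e1,.028).round(4))
print('pred grip top/disc px',proj(m2,[.4335,-.143,.068]),proj(m2,[.4335,-.143,.028]))
c=w2[170:240,250:390]; cv2.imwrite('pics/c3.png',cv2.resize(c,(800,400),interpolation=cv2.INTER_CUBIC)[:,:,::-1])
E
```

```text
[ 346  173   38   39 1089] [365.84303284 191.95031738] (33.0327033996582, 44.362022399902344) [ 0.5187 -0.1545  0.028 ]
[ 264  180   43   46 1483] [285.11618423 202.65534592] (42.1027717590332, 45.506351470947266) [ 0.4376 -0.1459  0.028 ]
disc tri [259.44659424 122.9624958 ] [285.11618423 202.65534592] [ 0.4368 -0.1425  0.041 ] [ 0.4346 -0.1428  0.028 ]
pred grip top/disc px [280.56075896 212.53613469] [280.54647812 200.86086066]
```

View pics/c3.png

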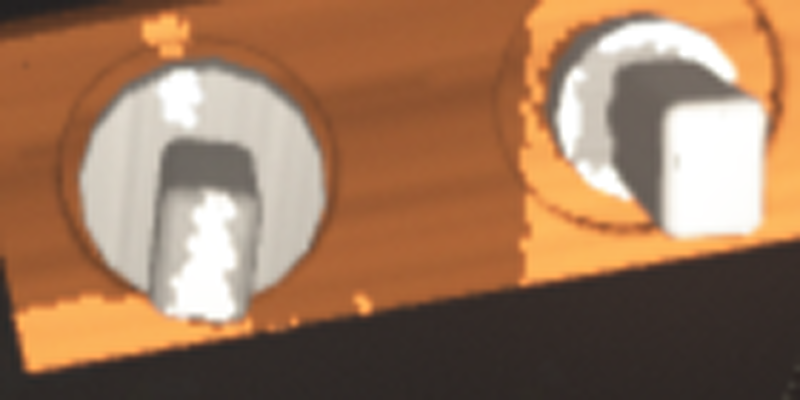

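The crop shows the grip's top face at crop pixel (205,255), which is image (286,214.6). It is still turned by about +5°, and the disc centre is at image (285.6,202.4).

```bash
python3 - <<'E'
from h import *
st=ctrl.get_state(); m2=cam('wrist',st); R=Ro.from_rotvec(st['tool_rot']).as_matrix()
m1=cam('wrist',dict(position=[.4606,-.21646,.29631],tool_rot=[-2.22544,-2.21671,.00026])); t=cam('top')
print('grip top tri',tri([ray(m1,(258.6,123.4)),ray(m2,(285.9,214.6))]).round(4))
print('disc tri with top',tri([ray(t,(301,271.8)),ray(m1,(259.5,123)),ray(m2,(285.6,202.4))]).round(4))
for p,z in(((285.9,214.6),.068),((285.6,202.4),.028)):
    X=onz(m2,p,z); print(X.round(4), (R.T@(X-st['position'])).round(4))
print(R.round(3),st['position'])
E
```

```text
grip top tri [ 0.4376 -0.1425  0.0794]
disc tri with top [ 0.4354 -0.1439  0.0268]
[ 0.4377 -0.146   0.068 ] [-0.0025  0.0058  0.1116]
[ 0.4381 -0.1458  0.028 ] [-0.0022  0.0063  0.1516]
[[ 0.24   0.971 -0.003]
 [ 0.971 -0.24   0.   ]
 [-0.    -0.003 -1.   ]] [ 0.43294435 -0.14221555  0.17963293]
```

Emit:
step_arm([
  {"travel":[-0.001,0.003,0.03],"turn":[0,0,5]},
  {"travel":[-0.001,0.003,0.065],"turn":[0,0,5]},
  {"travel":[-0.001,0.003,0.1],"turn":[0,0,5]},
  {"travel":[-0.001,0.003,0.12],"turn":[0,0,5]},
  {"travel":[-0.001,0.003,0.131],"turn":[0,0,5]},
])

```text
time: 3.75
position: [0.4374, -0.1459, 0.0495]
tool_rot: [2.559, 1.821, -0.0]
ft_force: [0.3, 0.6, 0.2]
grip_width: 0.505
grip_force: 0.0
```

Emit:
step_arm([
  {"travel":[0,0,0],"turn":[0,0,0]},
  {"travel":[0,0,0],"turn":[0,0,0]},
], gripper=0.22, force=5)

```text
time: 3.95
position: [0.4382, -0.1454, 0.0511]
tool_rot: [2.559, 1.82, 0.003]
ft_force: [-0.1, -0.1, -0.0]
grip_width: 0.396
grip_force: 0.0
```

Emit:
step_arm([
  {"travel":[0,0,0],"turn":[0,0,0]},
  {"travel":[0,0,0],"turn":[0,0,0]},
], gripper=0, force=5)

```text
time: 4.15
position: [0.4373, -0.1448, 0.0508]
tool_rot: [2.56, 1.82, 0.002]
ft_force: [-3.5, 1.1, 2.2]
grip_width: 0.22
grip_force: 1.5
```

Emit:
step_arm([
  {"travel":[0,-0.001,0],"turn":[0,0,0]},
  {"travel":[0,-0.001,0],"turn":[0,0,0]},
  {"travel":[0,-0.001,0],"turn":[0,0,0]},
])

```text
time: 4.45
position: [0.4364, -0.1444, 0.0505]
tool_rot: [2.56, 1.82, 0.002]
ft_force: [-1.3, 0.2, 6.5]
grip_width: 0.185
grip_force: 5.0
```

Emit:
step_arm([
  {"travel":[0,-0.001,0],"turn":[0,0,0]},
  {"travel":[0,-0.001,-0.001],"turn":[0,0,0]},
  {"travel":[0,-0.001,-0.001],"turn":[0,0,0]},
], force=40)

```text
time: 4.75
position: [0.4346, -0.1438, 0.0505]
tool_rot: [-2.56, -1.82, 0.0]
ft_force: [-0.2, 0.4, 1.2]
grip_width: 0.18
grip_force: 40.0
```

Emit:
step_arm([
  {"travel":[0,0,-0.01],"turn":[0,0,0]},
  {"travel":[0,0,-0.03],"turn":[0,0,0]},
  {"travel":[0,0,-0.06],"turn":[0,0,0]},
  {"travel":[0,0,-0.1],"turn":[0,0,0]},
  {"travel":[0,0,-0.1],"turn":[0,0,0]},
])

```text
time: 5.25
position: [0.438, -0.1448, 0.1557]
tool_rot: [2.556, 1.816, 0.011]
ft_force: [0.6, -1.1, -1.4]
grip_width: 0.177
grip_force: 40.0
```

Emit:
step_arm([
  {"travel":[0,0,0],"turn":[0,0,0]},
  {"travel":[0,0,0],"turn":[0,0,0]},
  {"travel":[0,0,0],"turn":[0,0,0]},
])

```text
time: 5.55
position: [0.4335, -0.1436, 0.149]
tool_rot: [-2.558, -1.819, 0.004]
ft_force: [0.7, 0.1, -2.8]
grip_width: 0.184
grip_force: 40.0
```

```bash
python3 - <<'E'
from h import *
st=ctrl.get_state();print(st)
m1=cam('wrist',dict(position=[.4606,-.21646,.29631],tool_rot=[-2.22544,-2.21671,.00026])); t=cam('top')
w1=cv2.imread('pics/w1.png'); a=cv2.imread('pics/top0.png')
c=np.zeros((600,800,3),np.uint8)
c[:,:400]=cv2.resize(w1[195:285,228:358][:, :],(400,277)).__class__((600,400,3),np.uint8)*0
c[:390,:]=0; c[:360,:400]=cv2.resize(w1[192:300,230:350],(400,360),interpolation=cv2.INTER_CUBIC)
c[:360,400:]=cv2.resize(a[220:310,340:440],(400,360),interpolation=cv2.INTER_CUBIC)
c[:360]=(255*(c[:360]/255.)**2.5).astype(np.uint8)
cv2.imwrite('pics/c4.png',c[:360])
E
```

```text
{'time': 5.55, 'joint_positions': array([-0.06999065, -0.03318344,  0.32746461,  2.030933  ,  0.01206481,
        1.14552859, -0.08234575]), 'qd': array([ 0.00014898,  0.00184883,  0.00156414, -0.00646832, -0.00088221,
       -0.00088305,  0.00096278]), 'joint_torque': array([ 7.83142081e-03, -2.68056089e+01, -3.40958443e-01, -3.04449356e+01,
       -5.62717812e-02,  4.13454452e-02,  2.24075843e-04]), 'position': array([ 0.43350149, -0.14359048,  0.14895751]), 'tool_rot': array([-2.55839988, -1.81905736,  0.00382344]), 'ft_force': array([ 0.67741354,  0.14954119, -2.81457705]), 'torque': array([-0.06303121,  0.08939231, -0.03471997]), 'grip_force': 39.99956415966153, 'grip_width': 0.18406455843450117}
```

View pics/c4.png

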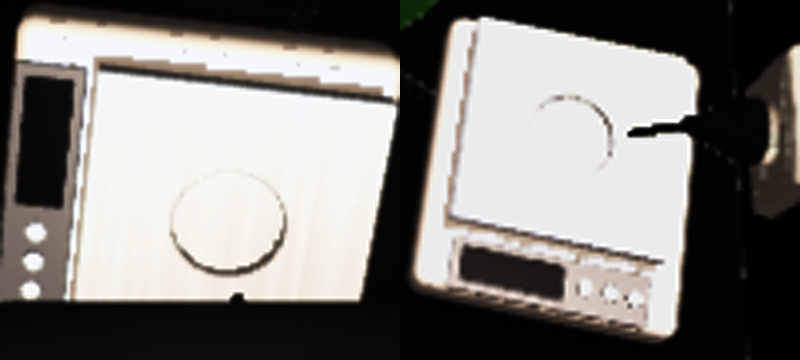

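The crop shows the pocket at wrist pixel (298.7,258.6) and top pixel (382.5,254.2). The plug tip is at about (301,281) and (397.5,253.2), and the platter corners are visible.

```bash
python3 - <<'E'
from h import *
m1=cam('wrist',dict(position=[.4606,-.21646,.29631],tool_rot=[-2.22544,-2.21671,.00026])); t=cam('top')
print('pocket',tri([ray(m1,(298.7,258.6)),ray(t,(382.5,254.25))]).round(4),onz(m1,(298.7,258.6),.06).round(4),onz(t,(382.5,254.25),.06).round(4))
print('tip',tri([ray(m1,(301.1,281.1)),ray(t,(397.5,253.2))]).round(4))
print('plugbase',tri([ray(m1,(302,325)),ray(t,(433,252))]).round(4))
def W(x,y): return (230+x/3.3333,192+y/3.3333)
def Tp(x,y): return (340+(x-400)/4,220+y/4)
print('pl edge y+',onz(m1,W(95,65),.06).round(3),onz(m1,W(395,100),.06).round(3))
print('top corners',[onz(t,Tp(*p),.06).round(3) for p in((480,20),(448,215),(663,262),(697,70))])
E
```

```text
pocket [ 0.4866 -0.3264  0.0492] [ 0.4865 -0.322   0.06  ] [ 0.4826 -0.3232  0.06  ]
tip [ 0.4902 -0.3588  0.0554]
plugbase [ 0.4967 -0.4369  0.0538]
pl edge y+ [ 0.433 -0.254  0.06 ] [ 0.552 -0.269  0.06 ]
top corners [array([ 0.549, -0.271,  0.06 ]), array([ 0.432, -0.255,  0.06 ]), array([ 0.416, -0.373,  0.06 ]), array([ 0.529, -0.396,  0.06 ])]
```

Emit:
step_arm([
  {"travel":[-0.026,0.02,-0.004],"turn":[0,0,-3]},
  {"travel":[-0.052,0.04,-0.008],"turn":[0,0,-6]},
  {"travel":[-0.078,0.06,-0.011],"turn":[0,0,-9]},
  {"travel":[-0.105,0.08,-0.011],"turn":[0,0,-12]},
  {"travel":[-0.131,0.098,-0.011],"turn":[0,0,-12]},
])

```text
time: 6.05
position: [0.4841, -0.3008, 0.1602]
tool_rot: [-2.353, -2.078, 0.002]
ft_force: [0.0, 0.7, -2.1]
grip_width: 0.178
grip_force: 40.0
```

Emit:
step_arm([
  {"travel":[0,0,0],"turn":[0,0,0]},
  {"travel":[0,0,0],"turn":[0,0,0]},
  {"travel":[0,0,0],"turn":[0,0,0]},
])

```text
time: 6.35
position: [0.4839, -0.2983, 0.1605]
tool_rot: [-2.353, -2.078, 0.0]
ft_force: [0.8, 0.3, -3.2]
grip_width: 0.18
grip_force: 40.0
```

```bash
python3 - <<'E'
from h import *
st,w=shot('wrist','w3.png'); _,s=shot('scene','s3.png'); print(st['position'],st['tool_rot'],st['ft_force'])
t=cam('top');sc=cam('scene');print('shelf',tri([ray(t,(475,178)),ray(sc,(408,174))]))
c=np.hstack([cv2.resize(w,(400,300)),cv2.resize(s[90:330,190:510],(400,300))]); cv2.imwrite('pics/c5.png',c[:,:,::-1])
E
```

```text
[ 0.48394425 -0.29832657  0.16047661] [-2.35308479e+00 -2.07760911e+00  4.01999242e-04] [ 0.79533864  0.32256115 -3.20967671]
shelf [ 0.57805272 -0.43997816  0.25864541]
```

View pics/c5.png

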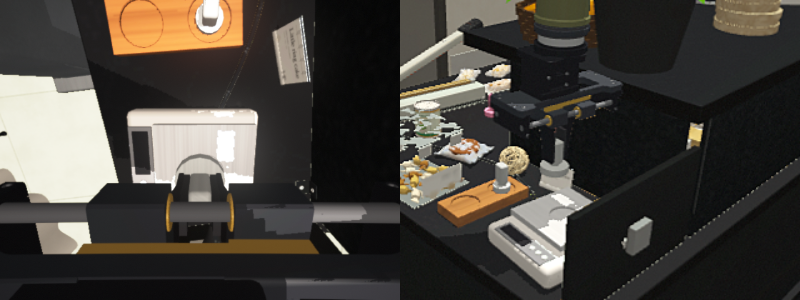

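The wrist view shows the weight held over the scale. The scene view shows the gripper clear of the shelf and panel, with the small weight still seated. I'll descend onto the platter on the +y side of the pocket.

Emit:
step_arm([
  {"travel":[0,0,0.02],"turn":[0,0,0]},
  {"travel":[0,0,0.04],"turn":[0,0,0]},
  {"travel":[0,0,0.054],"turn":[0,0,0]},
  {"travel":[0,0,0.06],"turn":[0,0,0]},
  {"travel":[0,0,0.06],"turn":[0,0,0]},
])

```text
time: 6.95
position: [0.484, -0.2992, 0.1009]
tool_rot: [-2.354, -2.078, 0.001]
ft_force: [-0.4, 0.6, -1.4]
grip_width: 0.178
grip_force: 40.0
```

Emit:
step_arm([
  {"travel":[0,0,0.002],"turn":[0,0,0]},
  {"travel":[0,0,0.004],"turn":[0,0,0]},
  {"travel":[0,0,0.005],"turn":[0,0,0]},
  {"travel":[0,0,0.005],"turn":[0,0,0]},
])

```text
time: 7.35
position: [0.4845, -0.2999, 0.0968]
tool_rot: [2.356, 2.078, 0.0]
ft_force: [-0.6, 0.3, -3.1]
grip_width: 0.183
grip_force: 40.0
```

Emit:
step_arm([
  {"travel":[0,0,0.001],"turn":[0,0,0]},
  {"travel":[0,0,0.002],"turn":[0,0,0]},
  {"travel":[0,0,0.002],"turn":[0,0,0]},
])

```text
time: 7.65
position: [0.4844, -0.2999, 0.0946]
tool_rot: [2.356, 2.078, 0.0]
ft_force: [-0.0, 1.1, -3.4]
grip_width: 0.178
grip_force: 40.0
```

Emit:
step_arm([
  {"travel":[0,0,0.001],"turn":[0,0,0]},
  {"travel":[0,0,0.002],"turn":[0,0,0]},
  {"travel":[0,0,0.002],"turn":[0,0,0]},
])

```text
time: 7.95
position: [0.4844, -0.2999, 0.093]
tool_rot: [2.356, 2.078, 0.0]
ft_force: [-1.1, 1.2, 2.6]
grip_width: 0.177
grip_force: 40.0
```

Emit:
step_arm([
  {"travel":[-0.003,0,0],"turn":[0,0,0]},
  {"travel":[-0.006,0,0],"turn":[0,0,0]},
  {"travel":[-0.009,0,0],"turn":[0,0,0]},
  {"travel":[-0.012,0,0],"turn":[0,0,0]},
  {"travel":[-0.015,0,0],"turn":[0,0,0]},
])

```text
time: 8.45
position: [0.4828, -0.3148, 0.0928]
tool_rot: [2.356, 2.078, 0.001]
ft_force: [0.5, 3.1, 3.0]
grip_width: 0.182
grip_force: 40.0
```

Emit:
step_arm([
  {"travel":[-0.001,0,0],"turn":[0,0,0]},
  {"travel":[-0.002,0,0],"turn":[0,0,0]},
  {"travel":[-0.003,0,0],"turn":[0,0,0]},
  {"travel":[-0.004,0,0],"turn":[0,0,0]},
])

```text
time: 8.85
position: [0.482, -0.3185, 0.0926]
tool_rot: [-2.356, -2.078, -0.0]
ft_force: [0.3, 3.4, 3.2]
grip_width: 0.183
grip_force: 40.0
```

Emit:
step_arm([
  {"travel":[-0.001,0,0],"turn":[0,0,0]},
  {"travel":[-0.002,0,0],"turn":[0,0,0]},
  {"travel":[-0.002,0,0],"turn":[0,0,0]},
])

```text
time: 9.15
position: [0.4816, -0.3209, 0.0926]
tool_rot: [-2.356, -2.078, 0.0]
ft_force: [0.2, 3.4, 3.7]
grip_width: 0.182
grip_force: 40.0
```

Emit:
step_arm([
  {"travel":[-0.001,0,0],"turn":[0,0,0]},
  {"travel":[-0.002,0,0],"turn":[0,0,0]},
  {"travel":[-0.002,0,0],"turn":[0,0,0]},
])

```text
time: 9.45
position: [0.4814, -0.3229, 0.0926]
tool_rot: [2.356, 2.078, -0.0]
ft_force: [1.2, 3.1, 3.6]
grip_width: 0.183
grip_force: 40.0
```

Emit:
step_arm([
  {"travel":[-0.001,0,0],"turn":[0,0,0]},
  {"travel":[-0.002,0,0],"turn":[0,0,0]},
  {"travel":[-0.002,0,0],"turn":[0,0,0]},
])

```text
time: 9.75
position: [0.4813, -0.325, 0.0926]
tool_rot: [2.356, 2.078, -0.0]
ft_force: [0.7, 3.4, 3.8]
grip_width: 0.174
grip_force: 40.0
```

Emit:
step_arm([
  {"travel":[-0.001,0,0],"turn":[0,0,0]},
  {"travel":[-0.002,0,0],"turn":[0,0,0]},
  {"travel":[-0.002,0,0],"turn":[0,0,0]},
])

```text
time: 10.05
position: [0.4811, -0.3269, 0.0927]
tool_rot: [2.356, 2.078, 0.0]
ft_force: [1.1, 3.2, 2.9]
grip_width: 0.181
grip_force: 40.0
```

Emit:
step_arm([
  {"travel":[0,0.001,0],"turn":[0,0,0]},
  {"travel":[0,0.002,0],"turn":[0,0,0]},
  {"travel":[0,0.003,0],"turn":[0,0,0]},
])

```text
time: 10.35
position: [0.4826, -0.3277, 0.0923]
tool_rot: [-2.356, -2.076, 0.003]
ft_force: [-3.6, 2.3, 3.9]
grip_width: 0.177
grip_force: 40.0
```

Emit:
step_arm([
  {"travel":[0.001,0,0],"turn":[0,0,0]},
  {"travel":[0.002,0,0],"turn":[0,0,0]},
  {"travel":[0.003,0,0],"turn":[0,0,0]},
])

```text
time: 10.65
position: [0.4846, -0.3258, 0.0929]
tool_rot: [2.355, 2.075, -0.001]
ft_force: [-1.9, -2.5, 2.9]
grip_width: 0.176
grip_force: 40.0
```

Emit:
step_arm([
  {"travel":[0.001,0,0],"turn":[0,0,0]},
  {"travel":[0.002,0,0],"turn":[0,0,0]},
  {"travel":[0.003,0,0],"turn":[0,0,0]},
])

```text
time: 10.95
position: [0.4851, -0.3217, 0.0923]
tool_rot: [2.354, 2.077, -0.001]
ft_force: [0.6, -4.6, -2.8]
grip_width: 0.182
grip_force: 40.0
```

Emit:
step_arm([
  {"travel":[0.001,0,0],"turn":[0,0,0]},
  {"travel":[0.002,0,0],"turn":[0,0,0]},
  {"travel":[0.003,0,0],"turn":[0,0,0]},
])

```text
time: 11.25
position: [0.4851, -0.3213, 0.0926]
tool_rot: [2.353, 2.074, -0.004]
ft_force: [0.8, -10.4, -4.4]
grip_width: 0.179
grip_force: 40.0
```

The force dropped and the weight stopped sideways against the pocket wall, so it has caught. I'll back off the lateral load and lower it home.

Emit:
step_arm([
  {"travel":[-0.003,0,0],"turn":[0,0,0]},
  {"travel":[-0.0045,0,0],"turn":[0,0,0]},
  {"travel":[-0.0045,0,0.001],"turn":[0,0,0]},
  {"travel":[-0.0045,0,0.002],"turn":[0,0,0]},
])

```text
time: 11.65
position: [0.485, -0.3221, 0.0907]
tool_rot: [2.355, 2.079, 0.001]
ft_force: [0.3, -1.6, -0.2]
grip_width: 0.181
grip_force: 40.0
```

Emit:
step_arm([
  {"travel":[0,0,0.001],"turn":[0,0,0]},
  {"travel":[0,0,0.002],"turn":[0,0,0]},
  {"travel":[0,0,0.002],"turn":[0,0,0]},
])

```text
time: 11.95
position: [0.4849, -0.3222, 0.0888]
tool_rot: [2.356, 2.078, 0.001]
ft_force: [1.7, -0.4, 0.9]
grip_width: 0.179
grip_force: 40.0
```

Emit:
step_arm([
  {"travel":[0,0,0.001],"turn":[0,0,0]},
  {"travel":[0,0,0.0015],"turn":[0,0,0]},
  {"travel":[0,0,0.0015],"turn":[0,0,0]},
])

```text
time: 12.25
position: [0.4849, -0.3222, 0.0876]
tool_rot: [2.356, 2.078, 0.001]
ft_force: [0.7, 1.0, 3.7]
grip_width: 0.182
grip_force: 40.0
```

Emit:
step_arm([
  {"travel":[0,0,-0.001],"turn":[0,0,0]},
  {"travel":[0,0,-0.0015],"turn":[0,0,0]},
  {"travel":[0,0,-0.0015],"turn":[0,0,0]},
])

```text
time: 12.55
position: [0.4849, -0.3222, 0.0885]
tool_rot: [2.356, 2.078, 0.001]
ft_force: [1.9, -0.2, 2.8]
grip_width: 0.18
grip_force: 40.0
```

Emit:
step_arm([
  {"travel":[0,0,-0.0005],"turn":[0,0,0]},
  {"travel":[0,0,-0.0005],"turn":[0,0,0]},
  {"travel":[0,0,-0.0005],"turn":[0,0,0]},
  {"travel":[0,0,-0.0005],"turn":[0,0,0]},
], gripper=0.45, force=5)

```text
time: 12.95
position: [0.484, -0.3226, 0.0888]
tool_rot: [-2.356, -2.077, 0.001]
ft_force: [0.4, -0.6, -0.4]
grip_width: 0.42
grip_force: 0.0
```

Emit:
step_arm([
  {"travel":[0,0,-0.005],"turn":[0,0,0]},
  {"travel":[0,0,-0.015],"turn":[0,0,0]},
  {"travel":[0,0,-0.03],"turn":[0,0,0]},
  {"travel":[0,0,-0.05],"turn":[0,0,0]},
  {"travel":[0,0,-0.07],"turn":[0,0,0]},
])

```text
time: 13.45
position: [0.4847, -0.3228, 0.1612]
tool_rot: [2.355, 2.077, 0.001]
ft_force: [1.2, -0.2, 0.7]
grip_width: 0.452
grip_force: 0.0
```

Emit:
step_arm([
  {"travel":[0.04,-0.01,-0.01],"turn":[0,0,0]},
  {"travel":[0.08,-0.02,-0.03],"turn":[0,0,0]},
  {"travel":[0.12,-0.02,-0.05],"turn":[0,0,0]},
  {"travel":[0.13,-0.02,-0.06],"turn":[0,0,0]},
  {"travel":[0.13,-0.02,-0.06],"turn":[0,0,0]},
])

```text
time: 13.95
position: [0.4827, -0.1896, 0.2221]
tool_rot: [2.349, 2.08, 0.006]
ft_force: [-0.5, -0.8, -0.9]
grip_width: 0.446
grip_force: 0.0
```

```bash
python3 - <<'E'
from h import *
st,w=shot('wrist','w4.png'); _,s=shot('scene','s4.png'); print(st['time'],st['position'],st['ft_force'])
c=np.hstack([cv2.resize(w[90:300,200:400],(400,420)),cv2.resize(s[190:330,220:353],(400,420))]); cv2.imwrite('pics/c6.png',c[:,:,::-1])
E
```

```text
13.95 [ 0.48272681 -0.18960944  0.22209741] [-0.45819261 -0.84159857 -0.92400233]
```

View pics/c6.png

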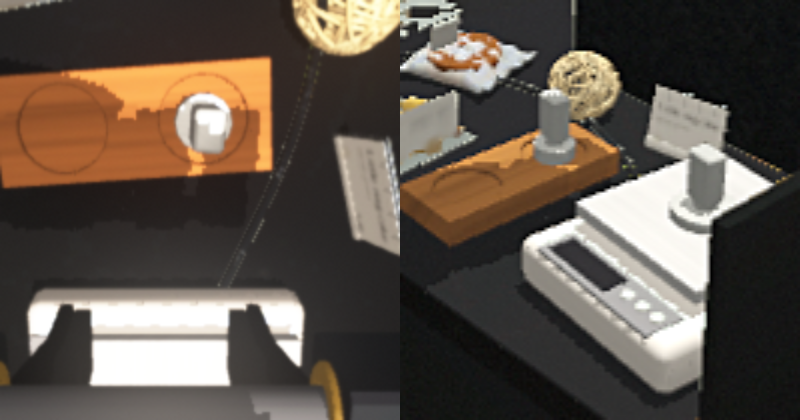

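The scene crop shows the large weight upright and flat in the pocket at crop (700,200). The small weight is still in its seat and nothing is touching either one.

```bash
python3 -c "
from bench import ctrl
print(ctrl.close_job())"
```

```text
the job is handed in; nothing more can be done
None
```

The larger check weight sits flat and fully home in the scale's pocket and is released, with the smaller weight still in its seat; the highest force I read at the scale was about 10 N, and I handed the job in at about 14 s.

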